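# Lock the logger's battery cover with the screwdriver

### The job

Lock the battery cover of the data logger: take the red-handled screwdriver from its blue stand, set its blade in the slot of the brass quarter-turn fastener that sits deep or shallow in its bore, push the fastener down against its spring (just enough to free it: it cracks under hard force) and, still pushing, turn it a quarter turn clockwise, so that it springs into its notch and stays locked when you let it up. Then put the screwdriver back in its stand, blade down, and let go of it. Do not disturb the small bottles, the beaker or the little box standing round the work.

Things in the scene. Friction and masses are not known exactly. Their poses are not given: they have to be found in the camera images.
- logger: Grey bench data logger, 110 (its x) x 150 (its y) x 60 mm high, fixed to the worktop. Origin: centre of its underside; z up. On top: a black display and keys on the +y half, the battery cover with the brass fastener in a steel collar on the -y half. Its plastic case must not be struck or pressed with over 30 N.
- fastener_centre (a point): On the fastener's upright axis, on the case's top face, 60 mm above the worktop (axes as the logger's). Steel collar, inner diameter 33 mm, 3 mm high, round the bore. In it a brass disc, 31 mm diameter; its face lies flush to 20 mm below this point, differing from case to case: feel for it. Slot through the axis: 5.6 mm wide, 22 mm long, 6 mm deep, upright walls, flat bottom.
- open_mark (a point): Red dot on the case, 27 mm from the fastener's axis towards the logger's -x: the open slot points to it. The disc sits on a spring: pushed with the blade it starts down at about 11 N; 4 mm down (17 N) it is free to turn; 5 mm down (19 N) it meets a hard stop. Less than 4 mm down it is blocked after 0.1 rad of turn. It cracks over 32 N of contact force, push and twist added up.
- lock_mark (a point): Green dot on the case, 27 mm from the fastener's axis towards the logger's +y: the locked slot points to it. Turned a quarter turn and released, the disc springs up, to 2 mm below its first height, into a notch, and stays locked. Released earlier it is not locked.
- fastener (a joint): Turn of the fastener, rad: 0 to 0.05 open, slot along the logger's x axis; grows clockwise seen from above; 1.57 locked, slot along the logger's y axis; hard stop at 1.75. It locks when let up anywhere over 1.38. Turning takes 0.03 to 0.06 N m; each 0.1 N m of twist loads it with about 15 N besides the push. The blade has 0.16 rad of play to either side.
- driver: Screwdriver, 149 mm long, 0.11 kg, standing blade down in its stand. Origin: the tip of the blade, on the axis; z up along the driver to the handle. Flat blade 16 mm wide (its x), 3 mm thick (its y), 14 mm long; round shank of 10 mm diameter; black collar of 34 mm diameter from 60 to 68 mm above the tip, whose underside rests on the stand. A half turn gives the same blade.
- driver_grip (a point): Middle of the red handle, on the axis, 106 mm above the blade's tip; axes as the driver's. The handle reaches from 67 to 145 mm above the tip and is 30 mm along x by 22 mm along y, flat-sided; take it across the 22 mm: the broad ribbed sides are parallel to the blade.
- driver_stand: Blue steel stand, fixed to the worktop: foot 80 x 80 x 8 mm, top plate 56 x 56 mm at 60 to 72 mm height with an upright through hole of 21 mm diameter in the middle, open below down to the foot. Origin: centre of the underside, z up.
- stand_mouth (a point): Centre of the hole's mouth, on the top of the stand, 72 mm above the worktop. With the driver put away its tip is 60 mm below this point.
- dye_bottle: Bystander: glass jar with dark green cap, 33 mm diameter, 88 mm high; origin at the centre of its underside.
- beaker_b: Bystander: small beaker with pink content, 46 mm wide, 50 mm high; origin at the centre of its underside.
- coverslip_box: Bystander: small white and green box, 35 x 57 x 21 mm; origin at the centre of its underside.
- oil_bottle: Bystander: small brown bottle with black cap, 25 mm diameter, 57 mm high; origin at the centre of its underside.

How it is judged:
By the outcome, as a careful person would: the job done as asked, in the order asked, and still so for the second after the job is handed in, with the robot touching nothing.
It also fails if it takes over 67 s, if anything falls off the work surface, if the arm or the gripper's body presses on something with over 40 N, if the wrist force passes 120 N, or if a joint passes its speed limit or range.

### The arm

A 7-joint arm with a two-finger parallel gripper is mounted at the origin on a cart in front of the work surface, level with it; the furniture and walls round the work are solid. World frame = base frame: x ahead of the robot, y to its left, z up, the work surface at z = 0. Lengths are in m, angles in rad, forces in N, time in s.
With the tool pointing down it reaches from about 0.4 to 0.85 m from the base axis. Payload 10.4 kg.
Tool frame: the origin (TCP) lies at the very end of the fingers, on their centre line; the grasp point (between the pads) lies r.tcp_to_grasp behind it (r.tcp_to_grasp is the distance from the TCP to the grasp point, in m); z points along the fingers, y is the line along which they close (so a half turn about z gives the same grasp; the last joint's range is limited). The gripper opens to 87 mm and grips with 3 to 60 N. Pads are 19 mm wide; open, the fingers measure 117 mm over their backs; the gripper's body (75 mm by 190 mm) begins 51 mm behind the grasp point.
Start: joints at [1.182, 0.332, -0.065, 1.46, 0.022, 1.35, -0.088], TCP at [0.224, -0.584, 0.223] pointing down, gripper open.
Joint ranges: [-2.6, 2.6], [-0.5, 2.12], [-1.47, 1.34], [0.16, 2.42], [-1.27, 4.41], [0.06, 2.06], [-2.6, 2.6]. Speed limits (rad/s): [2.22, 2.22, 2.79, 2.79, 3.14, 3.14, 3.14].

### API

Orientations are given as a unit quaternion [x, y, z, w].
In Python, from bench import monitor, cams, ticket, r gives the robot as it stands.
- The arm moves only by the shell command python3 -m crank 'ROWS' [OPENING] [FORCE]. ROWS is a JSON object whose one key "steps" holds a list of rows, each a list of 2 entries, a list of its own where there are three numbers: the shift along the world's x, y, z in units of 25 mm (1.0 is 25 mm), then the turn, a rotation vector about the world's x, y, z in units of 5 degrees (1.0 is 5 degrees). In form: {"steps": [[[x, y, z], [ax, ay, az]], ...]}. A call has 1 to 10 rows; each row shifts and turns the commanded pose from where the row before left it; what a row does not reach is not made up. A row lasts 1/12 s, in which the tool goes at most 41.7 mm and 7.16 degrees, less where a joint would pass 70% of its speed; a pose out of reach is approached as far as the arm can. A call is refused whole if a number of a shift passes 1 or a number of a turn 1, either way. A call with a gripper value outside its range is refused whole. OPENING is the finger opening in mm, from 0 to 87, set as the call begins (- or left out, the last holds). The fingers move at their own pace and stop on an object; FORCE is the grip in N (left out, the last holds). Time passes only in rows, so rows that do not move let the fingers close. It gives the time, the measured TCP pose, the force, the opening and the grip force at its end, in the units of the state.
- monitor.read_state(): the state, without advancing time (a new reading comes with each control period).
- cams.camera(name): name is "scene" or "top" or "wrist"; returns a dict with "pixels" (384x512x3 uint8, blue, green, red), "z_map" (384x512 float32, m along the optical axis (not along the pixel's ray), 0 where there is no reading), "vfov" (degrees; the focal length in pixels is half the picture's height over the tangent of half this angle, whatever the lens; pixels are square), "cx", "cy" (the principal point, pixels), "T" (4x4, takes a point from camera to world coordinates). Camera axes: x right, y up, looking along -z (the intrinsics and any distortion apply to the point x, -y, -z); pixel columns grow to the right and rows downward; lengths in m; the calibration is good to about 2 mm. A picture is of the moment at which its call begins.
- ticket.close_job(): hands the job in; it is judged then, once.
The state is a dict: "time": time; "joint_positions": joint angles; "joint_vel": joint speeds; "joint_torque": joint torques, N m; "ee_pos": TCP position; "eef_rot": TCP orientation; "ft_force": force on the tool from outside, world axes, zero at the start; "torque": the same for the moment, N m; "width": finger opening in m; "grip_force": force on a finger pad.
Only numpy, scipy, OpenCV 4.12 (cv2) and the standard library are available. Lean on these libraries where they do the work, as an engineer would, in place of code of your own. Each camera call takes 0.05 s, during which the arm holds its last target. There are 200 camera calls.

## Working session

There is one attempt and no reset: what is moved stays moved. The work goes in short steps, Python scripts to look and compute and a shell command to move; the robot and the scene stay as the last step left them, time stands still between calls to the robot, and variables do not carry over. Pictures are saved under pics/ and viewed, at most 10 in all, crops included, and the job is handed in when it is done.

```bash
ls; mkdir -p pics
cat > h.py <<'E'
import numpy as np, cv2
from bench import monitor, cams, ticket, r
def cam(n):
    c=cams.camera(n); c['f']=192/np.tan(np.radians(c['vfov'])/2); return c
def ray(c,u,v):
    d=np.array([(u-c['cx'])/c['f'],-(v-c['cy'])/c['f'],-1.]); return c['T'][:3,3],c['T'][:3,:3]@d
def onz(c,u,v,z):
    o,d=ray(c,u,v); return o+d*(z-o[2])/d[2]
def proj(c,p):
    q=np.linalg.inv(c['T'])@np.append(p,1); return c['cx']+c['f']*q[0]/-q[2], c['cy']-c['f']*q[1]/-q[2]
def cloud(c):
    v,u=np.mgrid[0:384,0:512]; z=c['z_map']
    p=np.stack([(u-c['cx'])/c['f']*z,-(v-c['cy'])/c['f']*z,-z],-1)
    return p@c['T'][:3,:3].T+c['T'][:3,3]
def st():
    s=monitor.read_state()
    for k in s: print(k,np.round(s[k],4))
E
python3 - <<'E'
from h import *
st(); print(r.tcp_to_grasp)
for n in ['scene','top','wrist']:
    c=cam(n); print(n,{k:c[k] for k in c if k not in('pixels','z_map','T')}); print(c['T'].round(3)); cv2.imwrite(f'pics/{n}0.png',c['pixels'])
    np.savez(f'{n}0.npz',**c)
a=cv2.imread('pics/top0.png');b=cv2.imread('pics/scene0.png')
cv2.imwrite('pics/t0.png',cv2.resize(a,(768,576)))
E
```

```text
pics
time 0.0
joint_positions [ 1.1824  0.3329 -0.0647  1.4609  0.0216  1.3499 -0.0885]
joint_vel [-0.0033  0.0003  0.0003  0.0012 -0.0006  0.0011 -0.0007]
joint_torque [-7.00000e-04 -6.23249e+01  2.41000e-02 -3.89904e+01 -6.13000e-02
  3.96000e-02  2.00000e-04]
ee_pos [ 0.2234 -0.5833  0.2218]
eef_rot [ 9.833e-01  1.819e-01 -2.000e-04 -7.000e-04]
ft_force [ 0.0532 -0.2562  0.9531]
torque [-0.027   0.0425  0.0181]
grip_force 0.0
width 0.087
0.0187
scene {'vfov': 45.96928738977335, 'cx': 252.1795256362702, 'cy': 182.2104263016868, 'f': np.float64(452.66092882643886)}
[[-0.677  0.401 -0.617 -0.236]
 [-0.735 -0.395  0.551  0.73 ]
 [-0.022  0.827  0.562  0.819]
 [ 0.     0.     0.     1.   ]]
top {'vfov': 55.786885216966844, 'cx': 258.31813953125686, 'cy': 190.27926696806165, 'f': np.float64(362.72527643098977)}
[[-0.02   0.992 -0.124  0.39 ]
 [-1.    -0.022 -0.017  0.013]
 [-0.02   0.123  0.992  1.195]
 [ 0.     0.     0.     1.   ]]
wrist {'vfov': 64.24872593883812, 'cx': 259.162700638542, 'cy': 189.73081992580515, 'f': np.float64(305.7853085128021)}
[[ 0.358  0.897  0.259  0.295]
 [-0.934  0.344  0.098 -0.556]
 [-0.001 -0.277  0.961  0.384]
 [ 0.     0.     0.     1.   ]]
```

View pics/t0.png

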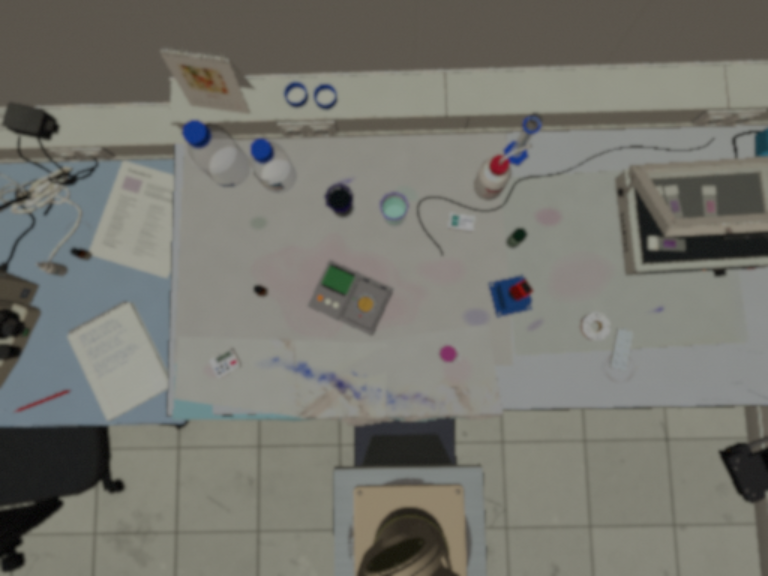

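View pics/scene0.png

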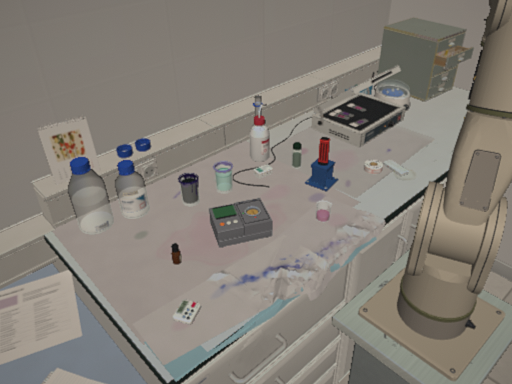

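The top view (768 wide) shows the logger near (350,297) with its brass disc at (366,304). The stand and driver are near (512,294), the beaker at (448,354), the dye bottle at (517,237), the box at (460,222) and the oil bottle at (260,290). The scene view agrees with this.

```bash
cat > meas.py <<'E'
from h import *
for n in ['top','scene']:
    c=dict(np.load(n+'0.npz')); P=cloud(c); im=c['pixels'].astype(int); B,G,R=im[...,0],im[...,1],im[...,2]
    print(n,'base px',proj(c,[0,0,0]),'tcp px',proj(c,monitor.read_state()['ee_pos']))
    hsv=cv2.cvtColor(c['pixels'],cv2.COLOR_BGR2HSV)
    inr=(P[...,0]>.3)&(P[...,0]<.9)&(abs(P[...,1])<.5)&(c['z_map']>0)
    print('table z',np.median(P[...,2][inr]))
    for name,lo,hi,zr in [('red',(0,150,60),(10,255,255),(.05,.3)),('blue',(100,130,50),(125,255,255),(.004,.09)),('brass',(12,110,60),(30,255,255),(.02,.09)),('green',(45,80,40),(85,255,255),(.03,.12)),('pink',(145,100,60),(172,255,255),(.002,.09))]:
        m=cv2.inRange(hsv,lo,hi)&((inr&(P[...,2]>zr[0])&(P[...,2]<zr[1])).astype(np.uint8)*255)
        k,l,s,ce=cv2.connectedComponentsWithStats(m)
        for i in range(1,k):
            if s[i,4]>5: q=P[l==i]; print(name,s[i],ce[i].round(1),'mean',q.mean(0).round(3),'z',q[:,2].min().round(3),q[:,2].max().round(3))
    # logger top face
E
python3 meas.py
python3 - <<'E'
from h import *
c=dict(np.load('top0.npz')); im=c['pixels']
a=cv2.resize(im[165:230,195:270],None,fx=8,fy=8,interpolation=cv2.INTER_CUBIC)
cv2.imwrite('pics/logger_top.png',a)
c=dict(np.load('wrist0.npz')); cv2.imwrite('pics/w.png',c['pixels'])
E
```

```text
top base px (np.float64(272.49883689308143), np.float64(360.6098506033782)) tcp px (np.float64(498.54401254411744), np.float64(295.80178902220297))
table z 0.001938825575125258
red [341 190  10   8  51] [345.4 194. ] mean [ 0.506 -0.223  0.133] z 0.084 0.162
blue [337  95   6   7  19] [339.3  98.1] mean [ 0.846 -0.247  0.01 ] z 0.006 0.014
blue [340 101  11   8  45] [345.3 105.3] mean [ 0.82  -0.266  0.009] z 0.004 0.014
blue [328 185  25  24 321] [337.7 198.1] mean [ 0.503 -0.218  0.044] z 0.004 0.079
brass [212 197   3   4  10] [213.  198.2] mean [0.509 0.176 0.062] z 0.055 0.065
brass [239 198  10  10  71] [243.1 202.3] mean [0.495 0.082 0.055] z 0.046 0.059
green [215 178  21  18 234] [224.9 186.3] mean [0.546 0.138 0.062] z 0.056 0.067
pink [294 231  10  10  72] [298.3 235.4] mean [ 0.388 -0.092  0.02 ] z 0.015 0.026
scene base px (np.float64(429.40325055489734), np.float64(314.2991125452901)) tcp px (np.float64(477.2169844183427), np.float64(111.70218380388972))
table z 0.0019475356926655918
red [319 139  10  24 209] [323.5 150.7] mean [ 0.502 -0.223  0.121] z 0.077 0.162
blue [306 161  30  30 507] [321.6 175.2] mean [ 0.498 -0.218  0.037] z 0.004 0.078
brass [247 209  11   5  42] [252.1 211.4] mean [0.498 0.077 0.054] z 0.048 0.059
green [213 205  23  13 196] [223.7 211.3] mean [0.545 0.138 0.061] z 0.057 0.066
```

View pics/logger_top.png

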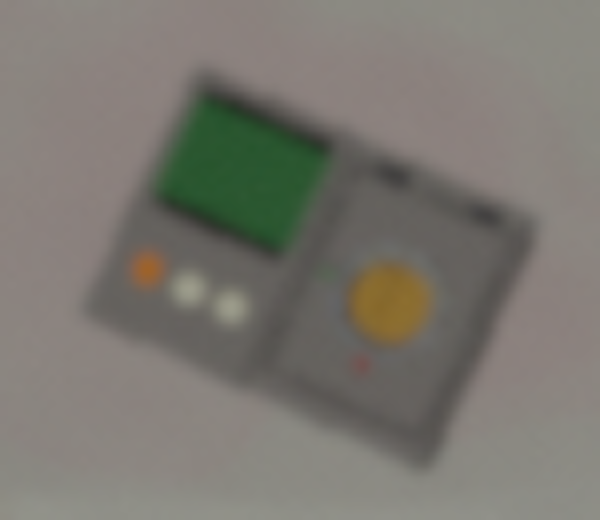

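The crop shows the disc centre at crop (390,303), the red mark at (360,365) and the green mark at (325,270). Next I'll move over the driver for a closer look with the wrist camera.

```bash
python3 -m crank '{"steps":[[[0.3,0.4,0.2],[0,0,0]],[[0.6,0.75,0.2],[0,0,0]],[[0.6,0.75,0.2],[0,0,0]],[[0.6,0.75,0.2],[0,0,0]],[[0.6,0.75,0.2],[0,0,0]],[[0.6,0.75,0.2],[0,0,0]],[[0.6,0.75,0.2],[0,0,0]],[[0.6,0.75,0.2],[0,0,0]],[[0.6,0.75,0.2],[0,0,0]],[[0.6,0.75,0.2],[0,0,0]]]}' 
python3 -m crank '{"steps":[[[0.6,0.75,0],[0,0,0]],[[0.6,0.75,0],[0,0,0]],[[0.6,0.75,0],[0,0,0]],[[0.6,0.75,0],[0,0,0]],[[0.6,0.75,0],[0,0,0]],[[0.6,0.75,0],[0,0,0]],[[0.6,0.75,0],[0,0,0]],[[0.6,0.75,0],[0,0,0]],[[0.6,0.75,0],[0,0,0]],[[0.3,0.4,0],[0,0,0]]]}' 
python3 -m crank '{"steps":[[[0,0,0],[0,0,0]],[[0,0,0],[0,0,0]]]}'
python3 - <<'E'
from h import *
st(); c=cam('wrist'); print(c['T'].round(4)); np.savez('w1.npz',**c); cv2.imwrite('pics/w1.png',cv2.resize(c['pixels'],(768,576)))
E
```

```text
time: 0.98
ee_pos: [0.3671, -0.4029, 0.2732]
eef_rot: [0.983, 0.182, 0.0, 0.0]
ft_force: [0.7, -0.0, 0.5]
width: 0.0868
grip_force: 0.0
time: 1.82
ee_pos: [0.5101, -0.2223, 0.2729]
eef_rot: [0.983, 0.184, 0.0, -0.0]
ft_force: [0.0, -0.0, 0.4]
width: 0.087
grip_force: 0.0
time: 1.98
ee_pos: [0.5085, -0.2258, 0.2727]
eef_rot: [0.983, 0.183, -0.0, 0.0]
ft_force: [-0.2, -1.3, -0.1]
width: 0.0869
grip_force: 0.0
time 1.9833
joint_positions [ 0.6716  0.1825 -0.3845  1.5517  0.0693  1.4209 -0.9212]
joint_vel [ 0.0239 -0.0035  0.0278  0.0015  0.0041 -0.0011  0.0088]
joint_torque [ -2.0973 -50.522   -4.0175 -39.6443  -0.3148  -0.0861  -0.2026]
ee_pos [ 0.5085 -0.2258  0.2727]
eef_rot [ 9.832e-01  1.825e-01 -2.000e-04  2.000e-04]
ft_force [-0.1961 -1.317  -0.0534]
torque [-0.0222  0.0277  0.0032]
grip_force 0.0
width 0.0869
[[ 3.591e-01  8.968e-01  2.585e-01  5.797e-01]
 [-9.333e-01  3.451e-01  9.960e-02 -1.979e-01]
 [ 1.000e-04 -2.771e-01  9.609e-01  4.351e-01]
 [ 0.000e+00  0.000e+00  0.000e+00  1.000e+00]]
```

View pics/w1.png

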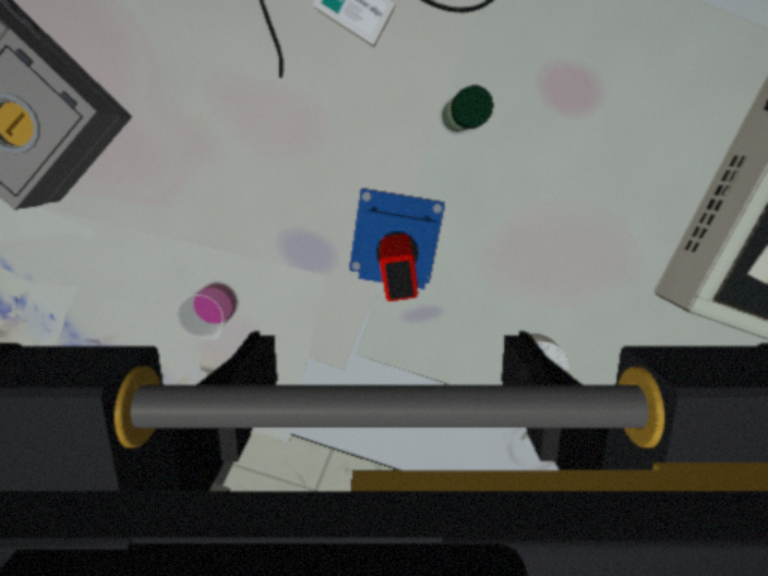

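The wrist view (768 wide) shows the handle's top face, a red rim with a dark inset, at about (399,279), its long axis nearly upright in the picture. The stand plate is around (398,237), and the disc is partly visible at (15,122).

```bash
cat > drv.py <<'E'
from h import *
import sys
c=dict(np.load(sys.argv[1])); P=cloud(c); hsv=cv2.cvtColor(c['pixels'],cv2.COLOR_BGR2HSV)
red=cv2.inRange(hsv,(0,120,40),(10,255,255))|cv2.inRange(hsv,(172,120,40),(180,255,255))
red[220:]=0
k,l,s,ce=cv2.connectedComponentsWithStats(red); i=1+s[1:,4].argmax(); red=(l==i).astype(np.uint8)*255
cn,hi=cv2.findContours(red,cv2.RETR_CCOMP,cv2.CHAIN_APPROX_NONE)
for a,h in zip(cn,hi[0]):
    if h[3]>=0 and cv2.contourArea(a)>50:
        q=np.array([onz(c,u,v,.161)[:2] for u,v in a[:,0].astype(float)]).astype(np.float32)*1000
        print('inset',cv2.minAreaRect(q), np.degrees(0))
        bx=cv2.boxPoints(cv2.minAreaRect(q)); e=[bx[1]-bx[0],bx[2]-bx[1]]; L=max(e,key=np.linalg.norm); print('long axis deg',np.degrees(np.arctan2(L[1],L[0]))%180)
q=P[(P[...,2]>.156)&(P[...,2]<.17)&(red+0*red>0)|((P[...,2]>.156)&(P[...,2]<.17)&(abs(P[...,0]-.505)<.04)&(abs(P[...,1]+.22)<.04))]
rc=cv2.minAreaRect(q[:,:2].astype(np.float32)*1000); print('top cloud',len(q),q[:,2].mean(),rc)
# edges of the red mask: near corners
bl=cv2.inRange(hsv,(100,130,40),(125,255,255)); k,l,s,ce=cv2.connectedComponentsWithStats(bl)
m=(bl>0)&(P[...,2]>.064)&(P[...,2]<.08); rc=cv2.minAreaRect(P[m][:,:2].astype(np.float32)*1000); print('plate',m.sum(),np.median(P[m][:,2]),rc)
E
python3 drv.py w1.npz
```

```text
inset ((511.27581787109375, -230.9994659423828), (23.824451446533203, 15.5039701461792), 28.69103240966797) 0.0
long axis deg 28.691093
top cloud 606 0.1594907320756118 ((511.6335144042969, -231.31028747558594), (28.955951690673828, 21.06983184814453), 28.862552642822266)
plate 1279 0.07223199920913037 ((511.631591796875, -231.44305419921875), (55.53642272949219, 55.97641372680664), 11.66749095916748)
```

```bash
python3 -m crank '{"steps":[[[0.12,-0.22,0],[0,0,0.8]],[[0,0,0],[0,0,0.76]],[[0,0,-0.6],[0,0,0]],[[0,0,-0.9],[0,0,0]],[[0,0,-0.9],[0,0,0]],[[0,0,-0.9],[0,0,0]],[[0,0,-0.9],[0,0,0]],[[0,0,-0.9],[0,0,0]],[[0,0,-0.9],[0,0,0]],[[0,0,-0.6],[0,0,0]]]}' 
python3 -m crank '{"steps":[[[0,0,-0.34],[0,0,0]],[[0,0,0],[0,0,0]],[[0,0,0],[0,0,0]]]}' 
python3 -m crank '{"steps":[[[0,0,0],[0,0,0]],[[0,0,0],[0,0,0]],[[0,0,0],[0,0,0]],[[0,0,0],[0,0,0]],[[0,0,0],[0,0,0]],[[0,0,0],[0,0,0]],[[0,0,0],[0,0,0]],[[0,0,0],[0,0,0]]]}' 20 50
python3 -m crank '{"steps":[[[0,0,0],[0,0,0]],[[0,0,0],[0,0,0]],[[0,0,0],[0,0,0]],[[0,0,0],[0,0,0]]]}'
```

```text
time: 2.87
ee_pos: [0.5097, -0.2331, 0.1055]
eef_rot: [0.969, 0.247, -0.001, -0.0]
ft_force: [0.6, 0.2, 0.3]
width: 0.0873
grip_force: 0.0
time: 3.12
ee_pos: [0.5113, -0.2325, 0.0995]
eef_rot: [0.969, 0.248, -0.0, 0.0]
ft_force: [0.9, -0.1, 0.7]
width: 0.0869
grip_force: 0.0
time: 3.78
ee_pos: [0.5116, -0.2317, 0.0991]
eef_rot: [0.969, 0.248, 0.0, 0.0]
ft_force: [0.1, -0.3, 0.7]
width: 0.0418
grip_force: 0.0
time: 4.12
ee_pos: [0.5116, -0.2316, 0.099]
eef_rot: [0.969, 0.248, 0.0, -0.0]
ft_force: [0.0, -1.0, -0.5]
width: 0.0217
grip_force: 40.7
```

```bash
python3 -m crank '{"steps":[[[0,0,0.3],[0,0,0]],[[0,0,0.6],[0,0,0]],[[0,0,0.8],[0,0,0]],[[0,0,0.8],[0,0,0]],[[0,0,0.8],[0,0,0]],[[0,0,0.6],[0,0,0]],[[0,0,0.3],[0,0,0]],[[0,0.2,0],[0,0,0.5]],[[0,0.4,0],[0,0,1]],[[0,0.5,0],[0,0,1]]]}' 
python3 -m crank '{"steps":[[[0,0.5,0],[0,0,1]],[[0,0.5,0],[0,0,1]],[[0,0.5,0],[0,0,1]],[[0,0.5,0],[0,0,1]],[[0,0.5,0],[0,0,1]],[[0,0.5,0],[0,0,1]],[[0,0.5,0],[0,0,1]],[[0,0.5,0],[0,0,1]],[[0,0.5,0],[0,0,1]],[[0,0.5,0],[0,0,1]]]}' 
python3 -m crank '{"steps":[[[0,0.5,0],[0,0,1]],[[0,0.5,0],[0,0,1]],[[0,0.5,0],[0,0,1]],[[0,0.5,0],[0,0,1]],[[0,0.5,0],[0,0,1]],[[0,0.5,0],[0,0,1]],[[0,0.5,0],[0,0,1]],[[0,0.5,0],[0,0,1]],[[0,0.5,0],[0,0,1]],[[0,0.5,0],[0,0,1]]]}' 
python3 -m crank '{"steps":[[[0,0.5,0],[0,0,1]],[[0,0.4,0],[0,0,1]],[[0,0.2,0],[0,0,0.5]],[[0,0,0],[0,0,0]],[[0,0,0],[0,0,0]],[[0,0,0],[0,0,0]]]}'
python3 - <<'E'
from h import *
st(); c=cam('wrist'); print(c['T'].round(4)); np.savez('w2.npz',**c); cv2.imwrite('pics/w2.png',cv2.resize(c['pixels'],(768,576)))
E
```

```text
time: 4.95
ee_pos: [0.5112, -0.2045, 0.2039]
eef_rot: [0.935, 0.354, -0.0, -0.0]
ft_force: [-0.2, -0.5, -1.6]
width: 0.0218
grip_force: 50.0
time: 5.78
ee_pos: [0.5112, -0.0785, 0.2038]
eef_rot: [0.698, 0.716, -0.0, -0.0]
ft_force: [-0.2, -0.1, -1.2]
width: 0.022
grip_force: 50.0
time: 6.62
ee_pos: [0.5113, 0.0464, 0.2039]
eef_rot: [0.33, 0.944, -0.0, -0.0]
ft_force: [-0.8, 0.4, -1.5]
width: 0.0216
grip_force: 50.0
time: 7.12
ee_pos: [0.5115, 0.0727, 0.2039]
eef_rot: [0.228, 0.974, -0.0, -0.0]
ft_force: [0.1, -0.6, -0.9]
width: 0.0219
grip_force: 50.0
time 7.1167
joint_positions [ 0.5063  0.1844 -0.8097  1.736   0.1391  1.2808  0.7755]
joint_vel [ 0.0038 -0.0015  0.0019 -0.0003  0.0008 -0.0007  0.0043]
joint_torque [-4.59000e-01 -4.09733e+01 -5.37080e+00 -3.84031e+01 -5.72000e-02
  7.57000e-02  2.64000e-02]
ee_pos [0.5115 0.0727 0.2039]
eef_rot [ 2.282e-01  9.736e-01 -1.000e-04 -2.000e-04]
ft_force [ 0.116  -0.6186 -0.9108]
torque [ 0.0757 -0.1591  0.0268]
grip_force 49.9998
width 0.0219
[[ 4.441e-01 -8.613e-01 -2.470e-01  4.442e-01]
 [ 8.960e-01  4.267e-01  1.229e-01  1.069e-01]
 [-5.000e-04 -2.759e-01  9.612e-01  3.664e-01]
 [ 0.000e+00  0.000e+00  0.000e+00  1.000e+00]]
```

View pics/w2.png

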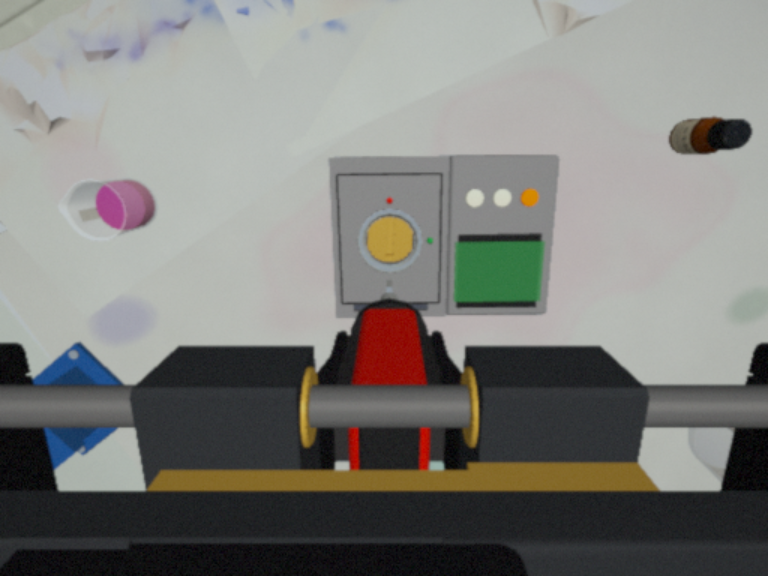

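The logger is at the picture's middle. The disc is at (390,240) with its slot upright in the picture, red mark (389,200), green mark (430,240), and the blade tip is just above the black collar, near (390,285).

Run:
```python
from h import *
c=dict(np.load('w2.npz')); hsv=cv2.cvtColor(c['pixels'],cv2.COLOR_BGR2HSV); s=384/576
def cen(lo,hi,x0,x1,y0,y1):
    m=cv2.inRange(hsv,lo,hi); k=np.zeros_like(m); k[y0:y1,x0:x1]=m[y0:y1,x0:x1]; M=cv2.moments(k,True); print('px',M['m00'],M['m10']/M['m00'],M['m01']/M['m00']); return M['m10']/M['m00'],M['m01']/M['m00']
R=onz(c,*cen((0,90,60),(8,255,255),250,270,126,140),.06)
G=onz(c,*cen((50,90,40),(85,255,255),282,292,154,166),.06)
b=cv2.inRange(hsv,(12,90,60),(32,255,255)); b[:,:235]=0;b[:,285:]=0;b[:130]=0;b[185:]=0
cn,_=cv2.findContours(b,cv2.RETR_EXTERNAL,cv2.CHAIN_APPROX_NONE); a=max(cn,key=cv2.contourArea)
e=cv2.fitEllipse(a);print('disc ellipse',e)
for z in (.06,.055,.05,.045,.04): 
    q=np.array([onz(c,u,v,z)[:2] for u,v in a[:,0].astype(float)]); rc=cv2.minEnclosingCircle(q.astype(np.float32)*1000);ce=onz(c,*e[0],z); print(z,ce.round(4),'diam',rc[1]*2)
print('R',R,'G',G)
# centre from dots: vectors r=-27*X, g=27*Y ; F s.t. F=(R+G)/2 + rot
d=G-R; print('RG dist (38.2)',np.hypot(*d[:2])*1000)
# X=(cos t,sin t), G-R=27(X+Y) -> angle t+45
t=np.arctan2(d[1],d[0])-np.pi/4; F=(R+G)[:2]/2+ .0135*(np.array([np.cos(t),np.sin(t)])-np.array([-np.sin(t),np.cos(t)]));print('t deg',np.degrees(t),'F',F)
P=cloud(c); m=b>0; print('disc z',np.median(P[m][:,2]),'case z',np.median(P[180:188,230:236][...,2]), np.median(P[150:165,228:234,2]))
q=monitor.read_state()['eef_rot']; print('tool yaw',np.degrees(2*np.arctan2(q[1],q[0])))
cv2.imwrite('pics/tip.png',cv2.resize(c['pixels'][125:215,220:310],None,fx=6,fy=6,interpolation=cv2.INTER_CUBIC))
print('exp tip px',proj(c,[.5115,.0727,.2039-.0873]))
```

```text
px 15.0 259.4 133.4
px 9.0 286.0 160.0
disc ellipse ((259.5021057128906, 159.3292999267578), (30.091022491455078, 30.307477951049805), 65.43363189697266)
0.06 [0.4943 0.0823 0.06  ] diam 32.118656158447266
0.055 [0.4951 0.0819 0.055 ] diam 32.642818450927734
0.05 [0.496  0.0815 0.05  ] diam 33.166961669921875
0.045 [0.4968 0.0811 0.045 ] diam 33.691062927246094
0.04 [0.4976 0.0807 0.04  ] diam 34.21522903442383
R [0.47100948 0.09370408 0.06      ] G [0.50687226 0.10604236 0.06      ]
RG dist (38.2) 37.92587231381731
t deg -26.01466314008266 F [0.49515196 0.0818199 ]
disc z 0.05561474362942445 case z 0.060251335446921295 0.06015195946567051
tool yaw 153.62724815477668
exp tip px (np.float64(258.4246966319845), np.float64(194.04381339390122))
```

View pics/tip.png

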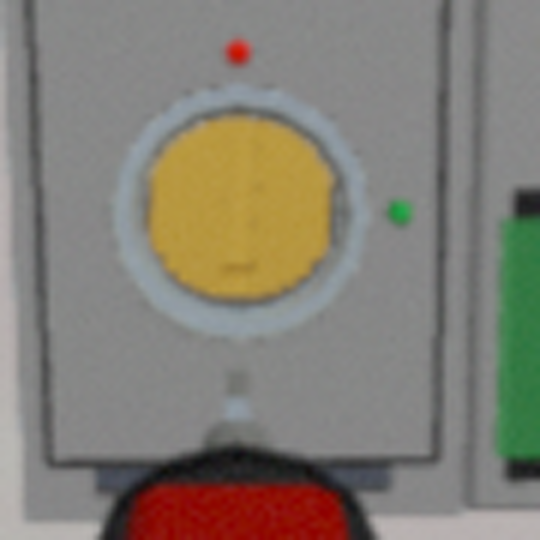

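The crop shows the tip edge-on at crop (237,372), lined up laterally with the disc centre at (239,206). Next I'll locate the tip to sub-pixel.

Run:
```python
from h import *
c=dict(np.load('w2.npz')); g=cv2.cvtColor(c['pixels'],cv2.COLOR_BGR2GRAY).astype(int)
print(g[180:202,252:268]); print((c['z_map'][180:202:1,259]).round(4))
P=cloud(c); print(P[184:200,259].round(4))
t=np.radians(153.63); X=np.array([np.cos(t),np.sin(t),0])
for u,v in [(259.5,186.5),(259.5,187.5)]:
    p=onz(c,u,v,.1166); print('tip axis cam',p-.008*X)
F=np.array([.4951,.0819]);
```

```text
[[135 139 147 148 150 150 150 150 154 151 152 148 149 146 143 136]
 [133 134 134 129 132 130 138 145 147 139 133 129 136 137 135 134]
 [137 133 130 132 133 132 132 136 137 135 131 128 132 134 132 134]
 [136 134 135 133 135 136 134 133 134 134 134 137 135 136 135 135]
 [137 134 136 134 135 135 135 134 134 137 135 134 136 135 134 133]
 [135 133 136 135 134 134 135 133 133 134 136 134 136 134 136 133]
 [134 134 134 135 136 131 128 129 128 132 138 135 135 135 136 135]
 [134 135 134 133 134 128 120 117 119 127 134 135 134 138 135 134]
 [135 135 134 134 134 130 118 116 118 126 134 136 134 133 134 133]
 [136 135 135 134 137 130 116 117 119 127 132 136 136 135 134 136]
 [135 132 136 135 134 128 118 120 123 128 135 135 134 133 133 133]
 [138 135 135 134 136 137 137 139 138 136 134 136 136 134 134 136]
 [134 135 133 134 136 142 148 151 148 140 138 137 136 135 135 135]
 [136 134 132 135 135 140 152 151 150 143 134 135 136 136 135 134]
 [135 132 134 136 135 141 147 145 144 141 136 132 136 134 133 136]
 [133 132 132 129 121 117 124 126 127 126 124 131 133 134 135 134]
 [135 134 124 111 107 110 11
[... 313 characters left out ...]
 26  18  24  25  29  26  15  26  29  20  23  28  27  39  43]]
[0.3116 0.3135 0.3165 0.3156 0.3168 0.3183 0.3177 0.2554 0.2518 0.2493
 0.2469 0.2457 0.2452 0.     0.2465 0.243  0.2414 0.239  0.2365 0.1949
 0.1938 0.193 ]
[[0.5172 0.0704 0.0603]
 [0.5185 0.0697 0.059 ]
 [0.5192 0.0694 0.06  ]
 [0.5052 0.0764 0.1202]
 [0.5051 0.0764 0.124 ]
 [0.5052 0.0764 0.1266]
 [0.5053 0.0763 0.1291]
 [0.5057 0.0762 0.1305]
 [0.5062 0.0759 0.1312]
 [0.4442 0.1069 0.3664]
 [0.508  0.075  0.1304]
 [0.5077 0.0751 0.1339]
 [0.508  0.075  0.1358]
 [0.508  0.075  0.1383]
 [0.508  0.075  0.1408]
 [0.4973 0.0803 0.1807]]
tip axis cam [0.51309145 0.07293215 0.1166    ]
tip axis cam [0.51387975 0.07254174 0.1166    ]
```

```bash
python3 -m crank '{"steps":[[[-0.35,0.18,0],[0,0,0.07]],[[-0.34,0.19,0],[0,0,0]],[[0,0,-0.4],[0,0,0]],[[0,0,-0.5],[0,0,0]],[[0,0,-0.5],[0,0,0]],[[0,0,-0.3],[0,0,0]],[[0,0,0],[0,0,0]],[[0,0,0],[0,0,0]],[[0,0,0],[0,0,0]],[[0,0,0],[0,0,0]]]}'
python3 - <<'E'
from h import *
st(); c=cam('wrist'); np.savez('w3.npz',**c); cv2.imwrite('pics/w3.png',cv2.resize(c['pixels'][120:220,210:310],None,fx=6,fy=6,interpolation=cv2.INTER_CUBIC))
E
```

```text
time: 8.0
ee_pos: [0.4947, 0.0827, 0.162]
eef_rot: [0.224, 0.975, 0.0, 0.0]
ft_force: [-0.5, -1.0, -1.6]
width: 0.0218
grip_force: 50.0
time 8.0
joint_positions [ 0.4968  0.1864 -0.8192  1.8269  0.1464  1.1896  0.7504]
joint_vel [ 0.0003 -0.0032  0.0014  0.0016  0.     -0.001   0.0015]
joint_torque [ 3.00000e-03 -3.92536e+01 -4.89240e+00 -3.69472e+01 -8.80000e-03
  8.25000e-02 -3.00000e-04]
ee_pos [0.4947 0.0827 0.162 ]
eef_rot [2.241e-01 9.746e-01 2.000e-04 3.000e-04]
ft_force [-0.4932 -1.0141 -1.5691]
torque [ 0.0675 -0.1444  0.0105]
grip_force 49.9999
width 0.0218
```

View pics/w3.png

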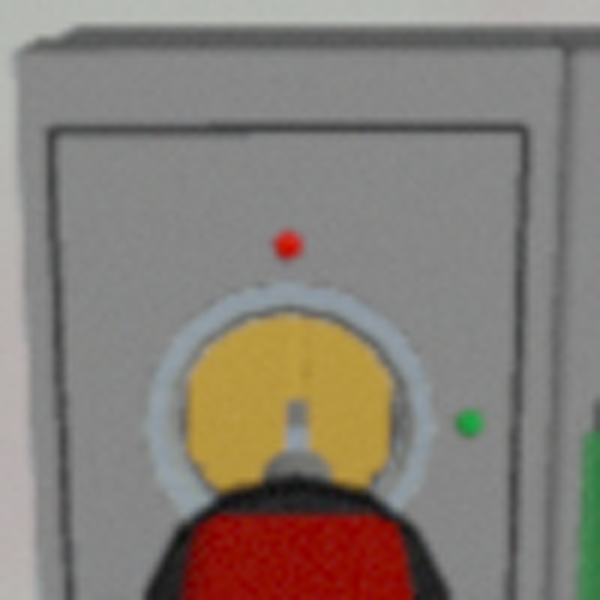

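The tip (297,400) sits about 7 crop pixels right of the disc centre line (290). That is roughly 1 mm sideways, so I'll compute the correction.

```bash
cat > al.py <<'E'
from h import *
import sys
def run(c):
    hsv=cv2.cvtColor(c['pixels'],cv2.COLOR_BGR2HSV); ee=monitor.read_state()
    pr=lambda p:[int(round(x)) for x in proj(c,p)]
    def cen(lo,hi,p,w=8):
        u,v=pr(p); m=cv2.inRange(hsv,lo,hi); k=np.zeros_like(m); k[v-w:v+w,u-w:u+w]=m[v-w:v+w,u-w:u+w]; M=cv2.moments(k,True); return onz(c,M['m10']/M['m00'],M['m01']/M['m00'],.06)
    R=cen((0,90,60),(8,255,255),[.471,.0937,.06]); G=cen((50,90,40),(85,255,255),[.5069,.106,.06])
    d=G-R; t=np.arctan2(d[1],d[0])-np.pi/4; X=np.array([np.cos(t),np.sin(t)]);Y=np.array([-X[1],X[0]])
    F=(R+G)[:2]/2+.0135*(X-Y)
    print('RG',np.hypot(*d[:2]),'t',np.degrees(t),'F',F.round(4)); return F,X,Y
if __name__=='__main__':
    c=dict(np.load('w3.npz')); F,X,Y=run(c)
    g=c['pixels'].astype(int)[...,2]; print(g[183:196,252:268]); P=cloud(c)
    for v in range(184,196): print(v,P[v,259].round(4))
    for v in range(186,192):print(v,onz(c,259,v,.0747).round(4), )
    print(X)
E
python3 al.py
```

```text
RG 0.038226717489645255 t -26.2695090393449 F [0.4951 0.0818]
[[185 185 183 184 181 183 185 186 180 181 185 183 184 183 184 184]
 [184 185 182 181 183 183 185 186 180 181 182 184 185 184 185 183]
 [183 184 184 183 183 184 185 183 181 181 183 184 184 184 183 183]
 [183 183 184 182 182 177 165 160 161 171 182 183 183 183 183 183]
 [183 183 185 182 182 168 134 127 137 159 179 183 184 183 185 184]
 [181 183 183 183 180 165 123 116 126 156 182 184 184 184 183 183]
 [182 183 182 182 181 165 123 115 127 156 178 183 183 183 182 182]
 [183 183 181 178 181 165 126 121 130 156 181 184 182 182 183 183]
 [183 183 182 181 180 169 136 134 141 162 182 183 183 184 183 182]
 [184 183 183 183 182 170 144 143 147 165 182 182 184 183 182 183]
 [182 182 184 182 180 171 148 143 148 166 182 182 183 181 182 183]
 [185 182 181 182 179 168 145 139 144 163 176 182 181 182 182 181]
 [181 181 180 171 150 136 122 122 126 137 150 168 180 182 184 182]]
184 [0.4929 0.0843 0.0505]
185 [0.4939 0.0838 0.05  ]
186 [0.4947 0.0834 0.0503]
187 [0.4887 0.0863 0.0777]
188 [0.4887 0.0863 0.0805]
189 [0.4888 0.0863 0.0834]
190 [0.4885 0.0864 0.0875]
191 [0.4888 0.0862 0.0891]
192 [0.4898 0.0857 0.0881]
193 [0.4903 0.0855 0.0893]
194 [0.4911 0.0851 0.089 ]
195 [0.4912 0.0851 0.0914]
186 [0.4886 0.0863 0.0747]
187 [0.4894 0.0859 0.0747]
188 [0.4902 0.0856 0.0747]
189 [0.491  0.0852 0.0747]
190 [0.4918 0.0848 0.0747]
191 [0.4926 0.0844 0.0747]
[ 0.89672209 -0.44259405]
```

```bash
python3 -m crank '{"steps":[[[-0.03,-0.04,0],[0,0,0]],[[0,0,-0.2],[0,0,0]],[[0,0,-0.2],[0,0,0]],[[0,0,-0.2],[0,0,0]],[[0,0,-0.1],[0,0,0]],[[0,0,0],[0,0,0]],[[0,0,0],[0,0,0]],[[0,0,0],[0,0,0]]]}' 
python3 -m crank '{"steps":[[[0,0,-0.04],[0,0,0]],[[0,0,-0.04],[0,0,0]],[[0,0,0],[0,0,0]],[[0,0,0],[0,0,0]]]}' 
python3 -m crank '{"steps":[[[0,0,-0.04],[0,0,0]],[[0,0,0],[0,0,0]],[[0,0,0],[0,0,0]],[[0,0,0],[0,0,0]]]}'
```

```text
time: 8.72
ee_pos: [0.4937, 0.0816, 0.1442]
eef_rot: [0.224, 0.975, 0.0, 0.0]
ft_force: [-0.3, 0.4, -1.7]
width: 0.0218
grip_force: 50.0
time: 9.05
ee_pos: [0.4935, 0.0816, 0.1421]
eef_rot: [0.224, 0.975, 0.0, -0.0]
ft_force: [-0.1, 1.2, -1.6]
width: 0.0216
grip_force: 50.0
time: 9.38
ee_pos: [0.4936, 0.0816, 0.1411]
eef_rot: [0.224, 0.975, 0.0, 0.0]
ft_force: [-0.4, 0.8, -1.8]
width: 0.0217
grip_force: 50.0
```

```bash
for i in 1; do python3 -m crank '{"steps":[[[0,0,-0.04],[0,0,0]],[[0,0,-0.04],[0,0,0]],[[0,0,0],[0,0,0]],[[0,0,0],[0,0,0]]]}' | grep -E 'ee_pos|ft'; done
python3 -m crank '{"steps":[[[0,0,-0.04],[0,0,0]],[[0,0,0],[0,0,0]],[[0,0,0],[0,0,0]]]}' | grep -E 'ee_pos|ft'
python3 -m crank '{"steps":[[[0,0,-0.04],[0,0,0]],[[0,0,0],[0,0,0]],[[0,0,0],[0,0,0]]]}' | grep -E 'ee_pos|ft'
```

```text
ee_pos: [0.4935, 0.0816, 0.139]
ft_force: [-0.1, 0.2, -0.9]
ee_pos: [0.4936, 0.0816, 0.138]
ft_force: [0.2, 0.1, -1.2]
ee_pos: [0.4935, 0.0816, 0.137]
ft_force: [-0.1, 0.2, -1.2]
```

```bash
python3 -m crank '{"steps":[[[0,0,-0.04],[0,0,0]],[[0,0,0],[0,0,0]],[[0,0,0],[0,0,0]]]}' | grep -E 'ee_pos|ft'
python3 -m crank '{"steps":[[[0,0,-0.04],[0,0,0]],[[0,0,0],[0,0,0]],[[0,0,0],[0,0,0]]]}' | grep -E 'ee_pos|ft'
```

```text
ee_pos: [0.4938, 0.0817, 0.1365]
ft_force: [-0.5, -0.4, 3.9]
ee_pos: [0.4939, 0.0817, 0.1359]
ft_force: [-3.3, -0.9, 10.0]
```

```bash
for k in 1; do python3 -m crank '{"steps":[[[0,0,-0.04],[0,0,0]],[[0,0,0],[0,0,0]],[[0,0,0],[0,0,0]]]}' | grep -E 'ee_pos|ft'
python3 -m crank '{"steps":[[[0,0,-0.04],[0,0,0]],[[0,0,0],[0,0,0]],[[0,0,0],[0,0,0]]]}' | grep -E 'ee_pos|ft'
python3 -m crank '{"steps":[[[0,0,-0.04],[0,0,0]],[[0,0,0],[0,0,0]],[[0,0,0],[0,0,0]]]}' | grep -E 'ee_pos|ft'; done
```

```text
ee_pos: [0.4939, 0.0817, 0.135]
ft_force: [-3.9, -0.7, 12.5]
ee_pos: [0.4939, 0.0817, 0.1341]
ft_force: [-4.2, -0.3, 12.8]
ee_pos: [0.4939, 0.0817, 0.1332]
ft_force: [-3.7, -1.4, 14.6]
```

```bash
python3 -m crank '{"steps":[[[0,0,-0.04],[0,0,0]],[[0,0,0],[0,0,0]],[[0,0,0],[0,0,0]]]}' | grep -E 'ee_pos|ft'
python3 -m crank '{"steps":[[[0,0,-0.02],[0,0,0]],[[0,0,0],[0,0,0]],[[0,0,0],[0,0,0]]]}' | grep -E 'ee_pos|ft'
python3 -m crank '{"steps":[[[0,0,-0.02],[0,0,0]],[[0,0,0],[0,0,0]],[[0,0,0],[0,0,0]],[[0,0,0],[0,0,0]]]}' | grep -E 'ee_pos|ft'
python3 -c "
from h import *
st()"
```

```text
ee_pos: [0.494, 0.0817, 0.1324]
ft_force: [-5.0, -1.0, 15.5]
ee_pos: [0.494, 0.0817, 0.1319]
ft_force: [-4.7, -1.6, 15.5]
ee_pos: [0.494, 0.0818, 0.1315]
ft_force: [-5.4, -1.7, 17.1]
time 12.3
joint_positions [ 0.4845  0.2203 -0.8127  1.8643  0.1773  1.1298  0.7267]
joint_vel [-0.0001 -0.0011 -0.0001 -0.0004  0.0018 -0.0006  0.001 ]
joint_torque [-1.96800e-01 -3.48073e+01 -4.75050e+00 -3.19294e+01  3.28300e-01
 -2.36510e+00  3.00000e-03]
ee_pos [0.494  0.0818 0.1315]
eef_rot [ 2.240e-01  9.746e-01 -1.000e-04  5.000e-04]
ft_force [-5.4321 -1.7119 17.1306]
torque [-0.3758  1.6101 -0.0061]
grip_force 50.0033
width 0.0217
```

```bash
python3 -m crank '{"steps":[[[-0.02,0,0],[0,0,-0.4]],[[0,0,0],[0,0,-0.6]],[[0,0,0],[0,0,-0.6]],[[0,0,0],[0,0,-0.6]],[[0,0,0],[0,0,0]]]}' | grep -E 'ee_pos|ft|rot'
python3 -c "
from h import *
s=monitor.read_state(); print(s['torque'],s['ft_force'])"
python3 -m crank '{"steps":[[[0,0,0],[0,0,-0.6]],[[0,0,0],[0,0,-0.6]],[[0,0,0],[0,0,-0.6]],[[0,0,0],[0,0,0]]]}' | grep -E 'ee_pos|ft|rot'
python3 -c "
from h import *
s=monitor.read_state(); print(s['torque'],s['ft_force'])"
```

```text
ee_pos: [0.4939, 0.0819, 0.1317]
eef_rot: [0.318, 0.948, 0.0, 0.001]
ft_force: [-3.5, -1.1, 15.5]
[-0.18671749  1.28384481  0.01266843] [-3.49618499 -1.12282317 15.52681859]
ee_pos: [0.494, 0.082, 0.1318]
eef_rot: [0.391, 0.92, 0.0, 0.001]
ft_force: [-4.9, -0.3, 17.0]
[-0.07909829  1.15577786  0.03708482] [-4.91414725 -0.31065146 16.96444138]
```

```bash
python3 -m crank '{"steps":[[[0,0,0],[0,0,-0.6]],[[0,0,0],[0,0,-0.6]],[[0,0,0],[0,0,0]]]}' | grep -E 'ee_pos|ft|rot'
python3 -c "
from h import *
s=monitor.read_state(); print(s['torque'],s['ft_force'])"
python3 -m crank '{"steps":[[[0,0,0],[0,0,-0.6]],[[0,0,0],[0,0,-0.6]],[[0,0,0],[0,0,0]]]}' | grep -E 'ee_pos|ft|rot'
python3 -c "
from h import *
s=monitor.read_state(); print(s['torque'],s['ft_force'])"
```

```text
ee_pos: [0.494, 0.0821, 0.1318]
eef_rot: [0.439, 0.899, 0.001, 0.001]
ft_force: [-4.1, -0.6, 16.1]
[-0.04701893  1.08568531  0.06377741] [-4.13626915 -0.64729914 16.11043136]
ee_pos: [0.4941, 0.0822, 0.1318]
eef_rot: [0.485, 0.874, 0.001, 0.001]
ft_force: [-3.7, -0.6, 16.2]
[-0.03171846  1.05874136  0.01571781] [-3.67277179 -0.62801588 16.15286397]
```

```bash
python3 -m crank '{"steps":[[[0,0,0],[0,0,-0.6]],[[0,0,0],[0,0,-0.6]],[[0,0,0],[0,0,-0.6]],[[0,0,0],[0,0,-0.6]],[[0,0,0],[0,0,0]]]}' | grep -E 'ee_pos|ft|rot'
python3 - <<'E'
from h import *
s=monitor.read_state(); print(s['torque'],s['ft_force'])
c=cam('wrist'); np.savez('w4.npz',**c); cv2.imwrite('pics/w4.png',cv2.resize(c['pixels'][110:250,180:340],None,fx=4,fy=4,interpolation=cv2.INTER_CUBIC))
E
```

```text
ee_pos: [0.4942, 0.0822, 0.1319]
eef_rot: [0.574, 0.819, 0.001, 0.001]
ft_force: [-3.3, -0.0, 16.6]
[0.08599322 0.97916567 0.0759108 ] [-3.29603913 -0.04630303 16.61380773]
```

View pics/w4.png

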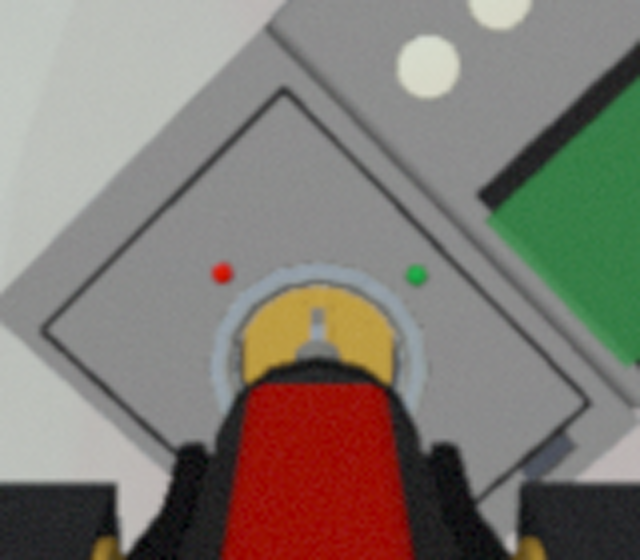

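The blade stands upright in the slot at (317,320), and the disc has turned with it, midway between the red (222,272) and green (417,274) marks. I'll carry on turning.

```bash
T='from h import *
s=monitor.read_state(); print(s["torque"].round(3) if hasattr(s["torque"],"round") else s["torque"])'
python3 -m crank '{"steps":[[[0,0,0],[0,0,-0.6]],[[0,0,0],[0,0,-0.6]],[[0,0,0],[0,0,-0.6]],[[0,0,0],[0,0,-0.6]],[[0,0,0],[0,0,-0.6]],[[0,0,0],[0,0,-0.6]]]}' | grep -E 'ee_pos|ft|rot'; python3 -c "$T"
python3 -m crank '{"steps":[[[0,0,0],[0,0,-0.6]],[[0,0,0],[0,0,-0.6]],[[0,0,0],[0,0,-0.6]],[[0,0,0],[0,0,-0.6]],[[0,0,0],[0,0,-0.6]],[[0,0,0],[0,0,0]]]}' | grep -E 'ee_pos|ft|rot'; python3 -c "$T"
```

```text
ee_pos: [0.4945, 0.0824, 0.132]
eef_rot: [0.695, 0.719, 0.001, 0.001]
ft_force: [-1.8, 1.0, 16.2]
[0.116 0.7   0.   ]
ee_pos: [0.4947, 0.0824, 0.1321]
eef_rot: [0.783, 0.622, 0.002, 0.001]
ft_force: [-1.3, 0.9, 15.3]
[0.181 0.504 0.003]
```

```bash
T='from h import *
s=monitor.read_state(); print(s["torque"])'
python3 -m crank '{"steps":[[[0,0,-0.02],[0,0,0]],[[0,0,0],[0,0,-0.6]],[[0,0,0],[0,0,-0.6]],[[0,0,0],[0,0,-0.6]],[[0,0,0],[0,0,-0.6]],[[0,0,0],[0,0,0]]]}' | grep -E 'ee_pos|ft|rot'; python3 -c "$T"
python3 -m crank '{"steps":[[[0,0,0],[0,0,-0.5]],[[0,0,0],[0,0,-0.5]],[[0,0,0],[0,0,-0.5]],[[0,0,0],[0,0,0]],[[0,0,0],[0,0,0]]]}' | grep -E 'ee_pos|ft|rot'; python3 -c "$T"
```

```text
ee_pos: [0.4949, 0.0824, 0.1318]
eef_rot: [0.844, 0.537, 0.002, 0.001]
ft_force: [-1.8, 0.1, 16.8]
[0.11634242 0.40419025 0.03245009]
ee_pos: [0.495, 0.0823, 0.1318]
eef_rot: [0.876, 0.482, 0.002, 0.001]
ft_force: [-2.3, 0.4, 15.6]
[0.07159744 0.34446866 0.00495099]
```

```bash
python3 -m crank '{"steps":[[[0,0,0.04],[0,0,0]],[[0,0,0.04],[0,0,0]],[[0,0,0.04],[0,0,0]],[[0,0,0.04],[0,0,0]],[[0,0,0],[0,0,0]]]}' | grep -E 'ee_pos|ft|rot'
python3 -m crank '{"steps":[[[0,0,0.04],[0,0,0]],[[0,0,0.04],[0,0,0]],[[0,0,0.1],[0,0,0]],[[0,0,0.2],[0,0,0]],[[0,0,0.4],[0,0,0]],[[0,0,0.6],[0,0,0]],[[0,0,0.6],[0,0,0]],[[0,0,0.5],[0,0,0]],[[0,0,0.3],[0,0,0]],[[0,0,0],[0,0,0]]]}' | grep -E 'ee_pos|ft|rot'
python3 -m crank '{"steps":[[[0,-0.4,0],[0,0,0]],[[0,-0.4,0],[0,0,0]],[[0,-0.4,0],[0,0,0]],[[0,0,0],[0,0,0]],[[0,0,0],[0,0,0]]]}' | grep -E 'ee_pos|ft|rot'
python3 - <<'E'
from h import *
c=cam('wrist'); np.savez('w5.npz',**c); cv2.imwrite('pics/w5.png',cv2.resize(c['pixels'][90:240,170:370],None,fx=4,fy=4,interpolation=cv2.INTER_CUBIC))
P=cloud(c); hsv=cv2.cvtColor(c['pixels'],cv2.COLOR_BGR2HSV); b=cv2.inRange(hsv,(12,90,60),(32,255,255))>0
b&=(abs(P[...,0]-.495)<.02)&(abs(P[...,1]-.082)<.02); print(b.sum(),np.median(P[b],0))
E
```

```text
ee_pos: [0.4944, 0.082, 0.1347]
eef_rot: [0.876, 0.482, 0.002, 0.001]
ft_force: [1.8, 0.3, 7.5]
ee_pos: [0.4936, 0.082, 0.205]
eef_rot: [0.876, 0.482, 0.001, 0.0]
ft_force: [0.4, 0.1, -2.7]
ee_pos: [0.4929, 0.0504, 0.2026]
eef_rot: [0.877, 0.481, -0.0, -0.0]
ft_force: [0.3, 0.3, -1.3]
4007 [0.49582382 0.08029257 0.30018077]
```

View pics/w5.png

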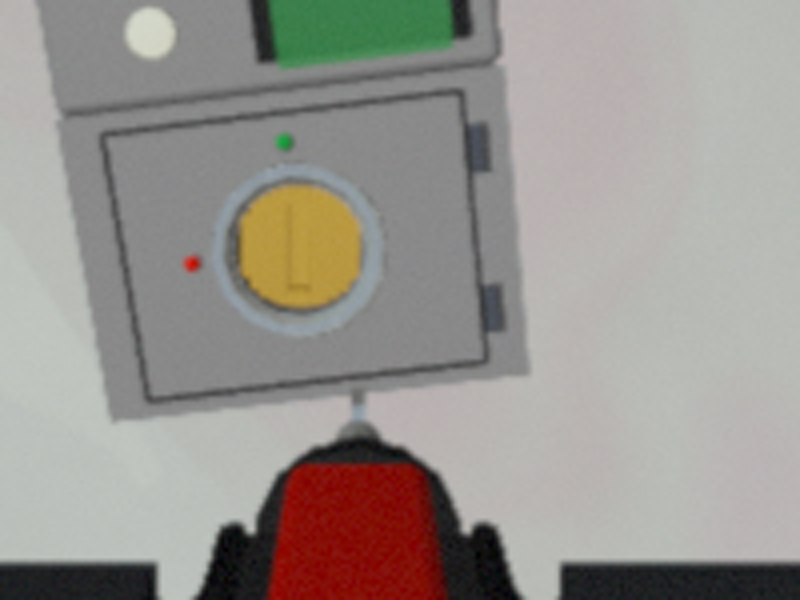

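The slot is upright in the crop at (298,247), pointing to within a few degrees of the green mark (285,142), so the fastener is locked. Next I'll carry the driver back over the stand.

```bash
python3 - <<'E'
from h import *
c=dict(np.load('w5.npz')); P=cloud(c)
print('disc z',np.median(P[145:160,232:241,2]),np.median(P[145:160,250:258,2]),'case z',np.median(P[170:180,215:225,2]))
E
python3 -m crank '{"steps":[[[0,-0.3,0],[0,0,0]],[[0.05,-0.7,0],[0,0,-0.36]],[[0.05,-0.7,0],[0,0,-0.36]],[[0.05,-0.7,0],[0,0,-0.36]],[[0.05,-0.7,0],[0,0,-0.36]],[[0.05,-0.7,0],[0,0,-0.36]],[[0.05,-0.7,0],[0,0,-0.36]],[[0.05,-0.7,0],[0,0,-0.36]],[[0.05,-0.7,0],[0,0,-0.36]],[[0.05,-0.7,0],[0,0,-0.36]]]}' | grep -E 'ee_pos|ft|rot'
python3 -m crank '{"steps":[[[0.05,-0.7,0],[0,0,-0.36]],[[0.05,-0.7,0],[0,0,-0.36]],[[0.05,-0.7,0],[0,0,-0.36]],[[0.05,-0.7,0],[0,0,-0.36]],[[0.05,-0.7,0],[0,0,-0.36]],[[0,-0.7,0],[0,0,-0.36]],[[0,-0.5,0],[0,0,-0.36]],[[0,0,0],[0,0,0]],[[0,0,0],[0,0,0]],[[0,0,0],[0,0,0]]]}' | grep -E 'ee_pos|ft|rot|time'
```

```text
disc z 0.05444737511365738 0.05442703422234452 case z 0.060160603903097576
ee_pos: [0.5044, -0.1153, 0.203]
eef_rot: [0.936, 0.352, -0.0, 0.0]
ft_force: [0.2, 0.7, -1.2]
time: 19.32
ee_pos: [0.5108, -0.2299, 0.2031]
eef_rot: [0.968, 0.249, 0.0, -0.0]
ft_force: [-0.1, -0.1, -1.5]
```

```bash
python3 -m crank '{"steps":[[[0.03,-0.07,0],[0,0,0]],[[0,0,0],[0,0,0]],[[0,0,0],[0,0,0]]]}' | grep -E 'ee_pos|ft|rot|time'
python3 - <<'E'
from h import *
c=cam('wrist'); np.savez('w6.npz',**c); P=cloud(c); hsv=cv2.cvtColor(c['pixels'],cv2.COLOR_BGR2HSV)
bl=cv2.inRange(hsv,(100,130,40),(125,255,255))
m=(bl>0)&(P[...,2]>.064)&(P[...,2]<.08); m[:, :150]=0
q=P[m][:,:2].astype(np.float32)*1000; print('plate',m.sum(),cv2.minAreaRect(q))
for v in range(182,200): print(v,P[v,256:263,2].round(3),P[v,259].round(4))
E
```

```text
time: 19.57
ee_pos: [0.5115, -0.2321, 0.2031]
eef_rot: [0.968, 0.249, 0.0, 0.0]
ft_force: [-0.0, 1.1, -1.0]
plate 2418 ((511.34326171875, -231.32705688476562), (56.13032150268555, 55.8185920715332), 11.565656661987305)
182 [0.007 0.009 0.007 0.009 0.008 0.008 0.007] [ 0.4968 -0.2397  0.0087]
183 [0.008 0.007 0.008 0.009 0.007 0.007 0.009] [ 0.4957 -0.2403  0.009 ]
184 [0.008 0.008 0.008 0.009 0.008 0.008 0.007] [ 0.4947 -0.2409  0.0093]
185 [0.008 0.008 0.008 0.007 0.009 0.007 0.008] [ 0.4932 -0.2417  0.0074]
186 [0.008 0.008 0.007 0.008 0.007 0.007 0.007] [ 0.4923 -0.2422  0.0085]
187 [0.008 0.008 0.118 0.119 0.119 0.119 0.01 ] [ 0.5181 -0.228   0.1187]
188 [0.007 0.007 0.121 0.123 0.122 0.122 0.01 ] [ 0.5183 -0.2279  0.1226]
189 [0.063 0.062 0.125 0.125 0.125 0.125 0.063] [ 0.5181 -0.2281  0.1247]
190 [0.066 0.065 0.127 0.128 0.129 0.129 0.067] [ 0.5182 -0.228   0.1281]
191 [0.069 0.069 0.129 0.13  0.131 0.129 0.07 ] [ 0.5179 -0.2282  0.1299]
192 [0.07  0.071 0.13  0.131 0.131 0.129 0.072] [ 0.5175 -0.2284  0.131 ]
193 [0.072 0.073 0.131 0.131 0.131 0.13  0.072] [ 0.5167 -0.2288  0.131 ]
194 [0.074 0.072 0.13  0.131 0.129 0.131 0.071] [ 0.5159 -0.2293  0.1307]
195 [0.072 0.131 0.13  0.131 0.132 0.131 0.13 ] [ 0.5152 -0.2296  0.1307]
196 [0.132 0.134 0.135 0.133 0.134 0.135 0.132] [ 0.5152 -0.2297  0.1334]
197 [0.134 0.136 0.137 0.137 0.137 0.137 0.135] [ 0.5154 -0.2295  0.1371]
198 [0.136 0.139 0.139 0.14  0.14  0.14  0.138] [ 0.5156 -0.2294  0.1401]
199 [0.177 0.179 0.179 0.178 0.18  0.179 0.178] [ 0.5256 -0.2239  0.1783]
```

```bash
python3 -m crank '{"steps":[[[0,0.02,-0.4],[0,0,0]],[[0,0,-0.6],[0,0,0]],[[0,0,-0.4],[0,0,0]],[[0,0,-0.3],[0,0,0]],[[0,0,-0.3],[0,0,0]],[[0,0,0],[0,0,0]]]}' | grep -E 'ee_pos|ft|rot|time'
python3 -m crank '{"steps":[[[0,0,-0.3],[0,0,0]],[[0,0,-0.5],[0,0,0]],[[0,0,-0.5],[0,0,0]],[[0,0,-0.4],[0,0,0]],[[0,0,-0.2],[0,0,0]],[[0,0,-0.12],[0,0,0]],[[0,0,0],[0,0,0]],[[0,0,0],[0,0,0]]]}' | grep -E 'ee_pos|ft|rot|time'
```

```text
time: 20.12
ee_pos: [0.5106, -0.2319, 0.1513]
eef_rot: [0.969, 0.249, -0.001, -0.001]
ft_force: [0.2, -0.2, -1.9]
time: 20.78
ee_pos: [0.5115, -0.2322, 0.1028]
eef_rot: [0.969, 0.249, 0.0, 0.0]
ft_force: [0.7, -0.5, -1.2]
```

```bash
python3 -m crank '{"steps":[[[0,0,-0.04],[0,0,0]],[[0,0,-0.04],[0,0,0]],[[0,0,0],[0,0,0]],[[0,0,0],[0,0,0]]]}' | grep -E 'ee_pos|ft'
python3 -m crank '{"steps":[[[0,0,-0.04],[0,0,0]],[[0,0,0],[0,0,0]],[[0,0,0],[0,0,0]]]}' | grep -E 'ee_pos|ft'
python3 -m crank '{"steps":[[[0,0,-0.04],[0,0,0]],[[0,0,0],[0,0,0]],[[0,0,0],[0,0,0]]]}' | grep -E 'ee_pos|ft'
```

```text
ee_pos: [0.5114, -0.2322, 0.1008]
ft_force: [-0.2, -0.2, -1.4]
ee_pos: [0.5113, -0.2322, 0.0995]
ft_force: [0.5, -0.4, -1.5]
ee_pos: [0.5115, -0.2322, 0.099]
ft_force: [-2.9, 1.0, 4.9]
```

```bash
python3 -m crank '{"steps":[[[0,0,0],[0,0,0]],[[0,0,0],[0,0,0]],[[0,0,0],[0,0,0]],[[0,0,0],[0,0,0]],[[0,0,0],[0,0,0]],[[0,0,0],[0,0,0]],[[0,0,0],[0,0,0]],[[0,0,0],[0,0,0]]]}' 70
python3 -m crank '{"steps":[[[0,0,0.3],[0,0,0]],[[0,0,0.7],[0,0,0]],[[0,0,0.9],[0,0,0]],[[0,0,0.9],[0,0,0]],[[0,0,0.9],[0,0,0]],[[0,0,0.9],[0,0,0]],[[0,0,0.9],[0,0,0]],[[0,0,0.6],[0,0,0]],[[0,0,0.5],[0,0,0]],[[0,0.3,0.3],[0,0,0]]]}'
python3 -m crank '{"steps":[[[0,0.8,0],[0,0,0]],[[0,0.9,0],[0,0,0]],[[0,0.9,0],[0,0,0]],[[0,0.9,0],[0,0,0]],[[0,0.9,0],[0,0,0]],[[0,0.8,0],[0,0,0]],[[0,0.4,0],[0,0,0]],[[0,0,0],[0,0,0]],[[0,0,0],[0,0,0]],[[0,0,0],[0,0,0]]]}'
python3 - <<'E'
from h import *
c=cam('wrist'); np.savez('w7.npz',**c); cv2.imwrite('pics/w7.png',cv2.resize(c['pixels'][0:230],None,fx=1.56,fy=1.56,interpolation=cv2.INTER_CUBIC))
E
sed -i 's/red\[220:\]=0/red[230:]=0/' drv.py; python3 drv.py w7.npz
```

```text
time: 22.28
ee_pos: [0.5114, -0.2322, 0.0985]
eef_rot: [0.969, 0.249, 0.0, 0.0]
ft_force: [-0.1, 0.1, 0.4]
width: 0.0658
grip_force: 0.0
time: 23.12
ee_pos: [0.5113, -0.2259, 0.2729]
eef_rot: [0.969, 0.248, 0.001, 0.001]
ft_force: [-0.3, -0.5, -0.5]
width: 0.0701
grip_force: 0.0
time: 23.95
ee_pos: [0.5112, -0.0862, 0.2709]
eef_rot: [0.969, 0.248, -0.0, 0.0]
ft_force: [0.1, -0.2, -0.5]
width: 0.0699
grip_force: 0.0
top cloud 100 0.15825016531171274 ((623.5974731445312, -204.1065216064453), (240.4525604248047, 8.299911499023438), 9.068597793579102)
plate 919 0.07215450138260282 ((511.5557861328125, -230.61019897460938), (55.79199981689453, 55.425052642822266), 11.796557426452637)
```

View pics/w7.png

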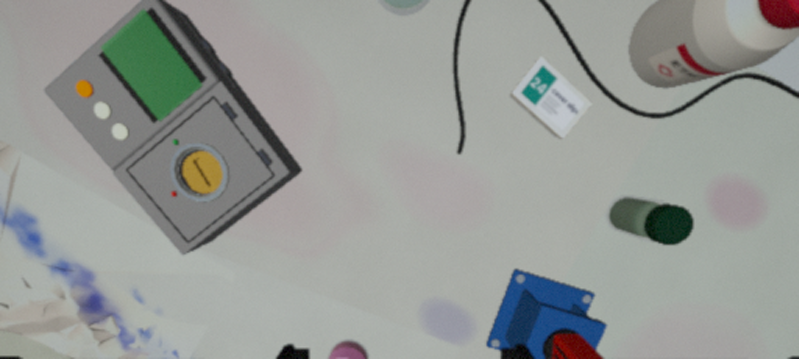

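The driver stands in its stand (560,330), the slot at (202,172) points to the green mark (177,142), and the bystanders are where they were. I'll hand it in.

```bash
python3 -c "
from h import *
print(ticket.close_job())"
```

```text
the job is handed in; nothing more can be done
None
```

The job is handed in at about 24 s: the fastener is pushed down, turned and let up with its slot pointing at the green mark. The screwdriver is back in its stand, blade down and released. The bystanders still in the last picture (the dye bottle, the box and part of the beaker) looked undisturbed, and the oil bottle was out of that view. The slot ended at about 1.68 rad by eye, past the nominal 1.57 but inside the 1.38 to 1.75 locking range. The disc read 1.2 mm lower than before, against the 2 mm expected.

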